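# Latch the test kiln, fit its valve knob and hold it pressed

### The job

Get the little test kiln ready for lighting: first swing the latch on its lid closed until it is fully home in its catch; then take the loose knob, turn it to match the flat of the valve's spindle, push it all the way on, and press knob and spindle fully in. Finish while still holding the knob pressed in with the gripper (do not let go), with the latch still closed and the other things on the bench left where they are.

Things in the scene. Friction and masses are not known exactly. Their poses are not given: they have to be found in the camera images.
- kiln: Bench-top test kiln, fixed: grey box 260 x 260 mm, 190 mm high, its aluminium lid (268 mm square, flat top at 190 mm) shut. Origin: centre of its underside; front is -x (towards the robot). At the middle of its front edge is the latch's catch, a steel bracket rising 23 mm above the lid, with a small roof under which the latch bar's free end goes.
- latch_peg (a point): Upright round steel peg, 14 mm across, on the lid's swing latch: a flat dark bar, 24 mm wide, lying 7 to 15 mm above the lid, reaching 110 mm from its pivot, with the peg 80 mm from the pivot. The peg stands free from 15 to 62 mm above the lid; this point is on its axis, 37 mm above the lid, 25 mm below its top.
- latch_pivot (a point): Point on the latch's upright pivot axis, at the same height as latch_peg. The pivot is on the kiln's lid, 40 mm in front of its middle. Closed, the bar points straight to the kiln's front.
- latch (a joint): Angle of the swing latch, rad: 0 = closed, fully home in its catch (a stop); grows as it swings open, counter-clockwise seen from above, up to 1.6. So closing turns the bar clockwise seen from above. It stays where it is left; about 1.5 N at the peg moves it.
- knob_center (a point): Loose white plastic knob, standing socket down, 50 mm high, about 70 g: round skirt 50 mm across, 24 mm high, and on it a straight grip bar 12 mm thick, 46 mm long, 26 mm high, to be gripped across its thickness. This point: on its axis, half-way up (25 mm above the underside, 1 mm above the skirt's top). z is up, x runs along the bar to the pointed nose on the skirt.
- knob_nose (a point): Tip of the knob's pointed nose, 34 mm from the axis along the knob's x, 11 mm above its underside.
- knob_socket (a point): Mouth of the knob's D-shaped socket, at the centre of its underside. The socket is 20 mm deep, 22 mm across its round part, its flat 4.3 mm from the axis on the nose side (+x), flared by 2 mm at the mouth.
- valve_box: Grey valve box, fixed: 150 x 150 mm, 70 mm high, two brass pipe stubs at its far side. Origin: centre of its underside. The D-spindle stands up out of its top.
- spindle_tip (a point): Centre of the top of the upright steel D-spindle, which stands 30 mm out of the valve box: 20 mm across, flat 3 mm from the axis, top 4 mm tapered by 2 mm. x points out of the flat, along a thin dark 42 mm pointer plate 22 mm below the tip; z up. It cannot turn. The knob fits only with its nose over the plate; fully on, the socket's floor rests on the tip and knob_center is 5 mm above it.
- spindle (a joint): How far the sprung spindle is pressed down, m: 0 = out, 0.006 = fully in (a stop). The spring takes 3.2 N to start moving and 8 N fully in; it comes back out when let go.
- mug: Bystander, loose on the bench: glazed mug, 80 mm wide, 90 mm high; origin at its underside. To be left where it is.
- bowl: Bystander, loose on the bench: small terracotta-coloured bowl, 120 mm wide, 55 mm high; origin at its underside. To be left where it is.
- glaze_jar: Bystander, loose on the bench: lidded jar, 64 mm wide, 85 mm high; origin at its underside. To be left where it is.
- kiln_prop: Bystander, loose on the bench: cream ceramic post, 40 mm wide, 60 mm high; origin at its underside. To be left where it is.
- brush: Bystander, loose on the bench: flat brush lying on the bench, 180 mm long; origin at its underside. To be left where it is.
- test_tiles: Bystander, loose on the bench: stack of four tiles, 50 x 70 x 24 mm; origin at its underside. To be left where it is.
- scraper: Bystander, loose on the bench: wooden-handled scraper lying on the bench, 155 mm long; origin at its underside. To be left where it is.
Not all that is in view belongs to the job. Leave any brown or red look-alike of the part that bears knob_center alone.

How it is judged:
On the way, in this order (a step that is already met when the one before it is completed fails the run):
1. the latch is closed, home in its catch (value of joint latch below 0.08 rad), for 0.2 s.
2. the knob is fully on the spindle, and held pressed in by the gripper (horizontal distance between knob_center and spindle_tip below 0.004 m and z of knob_center in the frame of spindle_tip below 0.0075 m and x of knob_nose in the frame of spindle_tip above 0.029 m and angle between knob_center's own z axis and vertical below 0.15 rad and value of joint spindle above 0.0045 m and contact force between the fingers and knob above 2 N), for 0.3 s.
At the end, for the whole second after the job is handed in: Latch within 0.08 rad of closed; knob upright and fully on the spindle (axes within 4 mm, nose over the pointer plate, knob_center at most 7.5 mm above spindle_tip); spindle pressed at least 4.5 of its 6 mm; fingers pressing on the knob with over 2 N, all through the last second (all of step 2 and value of joint latch below 0.08 rad); the arm keeps its last pose, push and grip.
It fails at once if another thing on the bench is moved more than 40 mm (distance of any of mug, bowl, glaze_jar, kiln_prop, brush, test_tiles, scraper from where it was at the start of the episode above 0.04 m).
It also fails if it takes over 61 s, if anything falls off the work surface, if the arm or the gripper's body presses on something with over 40 N, if the wrist force passes 120 N, or if a joint passes its speed limit or range.

### The arm

A 7-joint arm with a two-finger parallel gripper is mounted at the origin on the work surface. World frame = base frame: x ahead of the robot, y to its left, z up, the work surface at z = 0. Lengths are in m, angles in rad, forces in N, time in s.
With the tool pointing down it reaches from about 0.425 to 0.875 m from the base axis. Payload 4.7 kg.
Tool frame: the origin (TCP) lies at the very end of the fingers, on their centre line; the grasp point (between the pads) lies behind it (ctrl.tcp_to_grasp is the y of the grasp point in the tool frame, in m); y points along the fingers, x is the direction in which the jaws open and shut, and the axes are right-handed (so a half turn about y gives the same grasp; the last joint's range is limited). The gripper opens to 87 mm and grips with 3 to 60 N. Pads are 19 mm wide; open, the fingers measure 117 mm over their backs; the gripper's body (75 mm by 190 mm) begins 51 mm behind the grasp point.
Start: joints at [-1.118, 0.321, -0.07, 1.45, 0.023, 1.371, -0.057], TCP at [0.276, 0.588, 0.223] pointing down, gripper open.
Joint ranges: [-2.86, 2.86], [-0.3, 2.09], [-1.38, 1.24], [0.06, 2.45], [-1.56, 4.7], [0.09, 2.05], [-2.69, 2.69]. Speed limits (rad/s): [2.57, 2.57, 3.14, 3.14, 3.14, 3.14, 3.14].

### API

Orientations are given as a rotation vector (axis times angle).
In Python, from bench import ctrl, get_image, workorder gives the robot as it stands.
- The arm moves only by the tool drive_tool, never from a script. Its argument "increments" is text: rows parted by semicolons, each of 5 numbers parted by spaces: the shift along the tool's x, y, z in mm, then the turn about the tool's y in degrees, then the closure in counts, from 0 (fully open) to 255 (shut). In form: tx ty tz yaw fingers; .... A call has 1 to 20 rows; each row shifts and turns the commanded pose from where the row before left it, along the tool's axes as they then stand; what a row does not reach is not made up. A row lasts 1/8 s, in which the tool goes at most 62.5 mm and 10.7 degrees, less where a joint would pass 70% of its speed; a pose out of reach is approached as far as the arm can. A call is refused whole if a number of a shift passes 62.5 or a number of a turn 10.7, either way. A call with a gripper value outside its range is refused whole. The fingers move at their own pace and stop on an object; "squeeze" is the grip in N (left out, the last holds). Time passes only in rows, so rows that do not move let the fingers close. It gives the time, the measured TCP pose, the force and the opening at its end, in the units of the state.
- ctrl.get_state(): the state, without advancing time (a new reading comes with each control period).
- get_image(name): name is "side" or "top"; returns a dict with "img" (400x640x3 uint8, red, green, blue), "mtx" (3x3 intrinsics, pixels), "camera_from_world" (4x4, takes a point from world to camera coordinates). Camera axes: x right, y up, looking along -z (the intrinsics and any distortion apply to the point x, -y, -z); pixel columns grow to the right and rows downward; lengths in m; the calibration is good to about 2 mm. A picture is of the moment at which its call begins. There is no depth.
- workorder.close_job(): hands the job in, once; it reports no verdict.
The state is a dict: "time": time; "joint_positions": joint angles; "qd": joint speeds; "joint_torque": joint torques, N m; "position": TCP position; "tool_rot": TCP orientation; "ft_force": force on the tool from outside, world axes, zero at the start; "torque": the same for the moment, N m; "grip_width": opening from 0.0 (shut) to 1.0 (fully open).
Only numpy, scipy, OpenCV 4.12 (cv2) and the standard library are available. Lean on these libraries where they do the work, as an engineer would, in place of code of your own. Each camera call takes 0.05 s, during which the arm holds its last target.

## Working session

There is one attempt and no reset: what is moved stays moved. The work goes in short steps, Python scripts to look and compute and a tool call to move; the robot and the scene stay as the last step left them, time stands still between calls to the robot, and variables do not carry over. Pictures are saved under pics/ and viewed, and the job is handed in when it is done.

Besides the shell and the picture viewer there is one more tool, called after ">>>" in YAML: its name, and indented under it one key for each argument. drive_tool: Moves the arm, as the interface text tells. Its arguments: {"type":"object","properties":{"increments":{"type":"string"},"squeeze":{"type":"number"}},"required":["increments"]}

```bash
mkdir -p pics; cat > h.py <<'E'
import numpy as np, cv2
from bench import ctrl, get_image, workorder
def snap(n,f):
    d=get_image(n); cv2.imwrite('pics/'+f,d['img'][:,:,::-1]); np.savez('pics/'+f+'.npz',**{k:d[k] for k in('img','mtx','camera_from_world')}); return d
def load(f): return np.load('pics/'+f+'.npz')
def ray(d,u,v):
    K=d['mtx'];T=d['camera_from_world'];p=np.linalg.inv(K)@[u,v,1]; c=np.array([p[0],-p[1],-1])
    R=T[:3,:3];return -R.T@T[:3,3], R.T@c
def onz(d,u,v,z):
    o,r=ray(d,u,v);return o+r*(z-o[2])/r[2]
def proj(d,P):
    T=d['camera_from_world'];c=T[:3,:3]@np.array(P)+T[:3,3];q=d['mtx']@[c[0],-c[1],-c[2]];return q[:2]/q[2]
def two(d1,p1,d2,p2):
    o1,r1=ray(d1,*p1);o2,r2=ray(d2,*p2)
    A=np.stack([r1,-r2],1);s=np.linalg.lstsq(A,o2-o1,rcond=None)[0]
    a=o1+r1*s[0];b=o2+r2*s[1];return (a+b)/2,np.linalg.norm(a-b)
E
python3 - <<'E'
from h import *
for n in('side','top'):
    d=snap(n,n+'0.png');print({k:d[k] for k in d if k!='img'}); print(ray(d,320,200))
print(ctrl.get_state(),ctrl.tcp_to_grasp)
print([x for x in dir(ctrl) if x[0]!='_'],[x for x in dir(workorder) if x[0]!='_'])
E
```

```text
{'mtx': array([[409.02790542,   0.        , 316.68966002],
       [  0.        , 409.02790542, 197.32870625],
       [  0.        ,   0.        ,   1.        ]]), 'camera_from_world': array([[ 0.85700603, -0.51507307,  0.01550489, -0.46505945],
       [ 0.32906787,  0.57017971,  0.75273464, -0.24601683],
       [-0.39655392, -0.63999596,  0.65814145, -1.03503977],
       [ 0.        ,  0.        ,  0.        ,  1.        ]])}
(array([ 0.06906592, -0.76168707,  0.87359865]), array([ 0.40134074,  0.63210363, -0.66293195]))
{'mtx': array([[419.65013189,   0.        , 320.81153201],
       [  0.        , 419.65013189, 202.44748708],
       [  0.        ,   0.        ,   1.        ]]), 'camera_from_world': array([[-0.00875045, -0.99964675, -0.02509609, -0.05002221],
       [ 0.99515844, -0.0111626 ,  0.09764768, -0.52895141],
       [-0.09789332, -0.02412012,  0.99490458, -1.20169244],
       [ 0.        ,  0.        ,  0.        ,  1.        ]])}
(array([ 0.40831508, -0.08489398,  1.24596482]), array([ 0.10371422,  0.02598817, -0.99428654]))
{'time': 0.1, 'joint_positions': array([-1.11791905,  0.32173176, -0.07008918,  1.4515573 ,  0.02260769,
        1.37080614, -0.05690582]), 'qd': array([-1.17809270e-03, -1.87898086e-03, -1.02811986e-03, -2.09370639e-03,
       -4.85417391e-04,  2.53612321e-05, -8.77325967e-05]), 'joint_torque': array([-7.21176220e-04, -4.92567694e+01, -4.06101784e-01, -3.13401532e+01,
       -6.41737296e-02,  3.93675151e-02,  6.34934077e-05]), 'position': array([0.27597307, 0.58795322, 0.22157988]), 'tool_rot': array([-1.38641638, -0.87922529,  0.88151016]), 'ft_force': array([-0.77354851, -0.8352835 , -0.42277328]), 'torque': array([-0.03766532,  0.01889724, -0.00037341]), 'grip_width': 0.9959098939224724} -0.0187
['MotionError', 'get_state', 'tcp_to_grasp'] ['close_job']
```

View pics/side0.png

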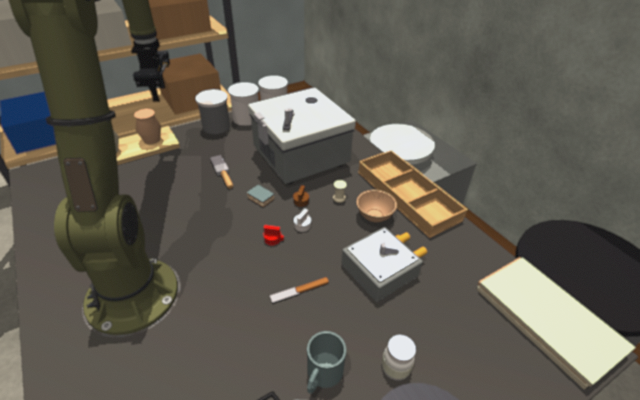

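View pics/top0.png

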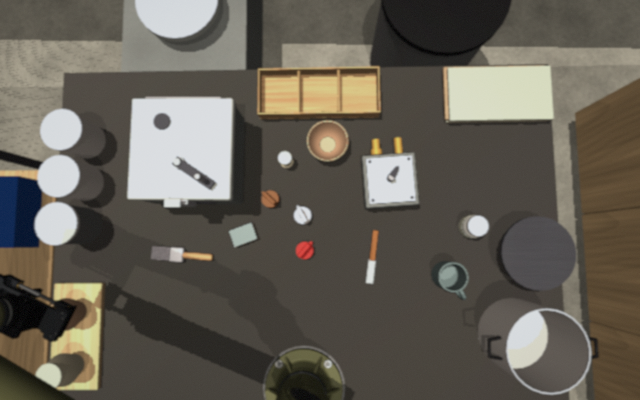

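Knob candidates in the top view are the white one at (302,214), the red one at (305,250) and the brown one at (270,199). The task asks for white, so I choose (302,214). Next I check it in close crops.

```bash
python3 - <<'E'
from h import *
a=load('top0.png')['img'][:,:,::-1]; s=load('side0.png')['img'][:,:,::-1]
def c(im,x,y,w,h,k): return cv2.resize(im[y:y+h,x:x+w],(w*k,h*k),interpolation=cv2.INTER_CUBIC)
z1=np.hstack([c(a,280,195,50,37,8),c(a,360,145,50,37,8)])
z2=np.hstack([c(s,280,195,50,37,8),c(s,362,228,50,37,8)])
cv2.imwrite('pics/cropA.png',np.vstack([z1,z2]))
z1=np.hstack([c(a,125,95,115,120,3),c(s,240,85,120,120,3)])
cv2.imwrite('pics/cropB.png',z1)
E
```

```text
(no output)
```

View pics/cropA.png

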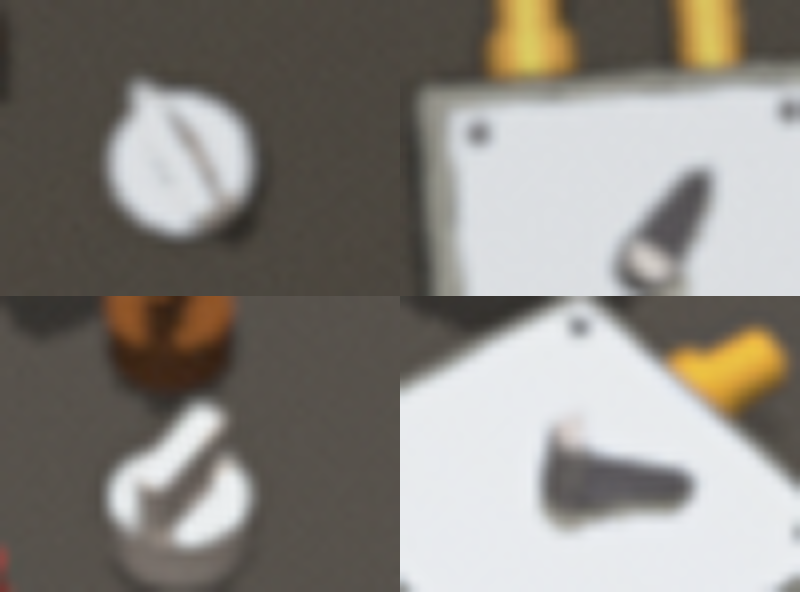

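View pics/cropB.png

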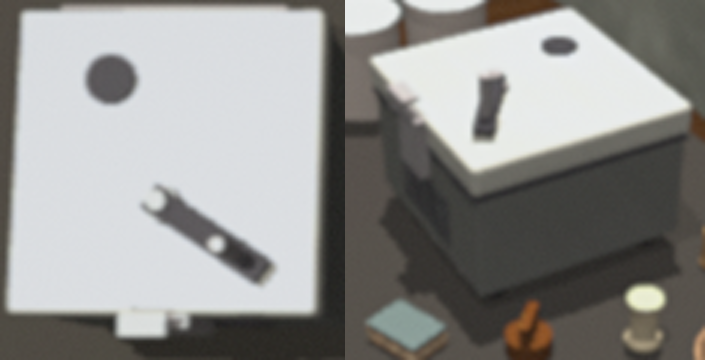

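The crop shows the chosen knob is white, with its nose at about top (297,205). The spindle tip is near (391.6,178) and its pointer end near (398,166.5). The latch pivot is near (177,162) and the peg top near (197,176), so the latch is open. Now the measurements.

```bash
python3 - <<'E'
from h import *
t=load('top0.png');s=load('side0.png')
P=lambda x:np.round(x,4)
print('pivot',P(onz(t,177.3,161.7,.205)),'pegtop',P(onz(t,196.7,176,.252)),'barend',P(onz(t,213,186,.203)))
# kiln lid corners
for n,d in(('top',t),('side',s)):
    g=cv2.cvtColor(d['img'],cv2.COLOR_RGB2GRAY);h=cv2.cvtColor(d['img'],cv2.COLOR_RGB2HSV)
    m=((h[:,:,1]<45)&(g>165)).astype('uint8')
    k,l,st,ce=cv2.connectedComponentsWithStats(m)
    for i in range(1,k):
        if st[i,4]>60:
            c=max(cv2.findContours((l==i).astype('uint8'),cv2.RETR_EXTERNAL,cv2.CHAIN_APPROX_NONE)[0],key=len)
            print(n,st[i],P(ce[i]),cv2.minAreaRect(c), cv2.boxPoints(cv2.minAreaRect(c)).round(1).tolist())
for z in(.19,):
    for c in([131,98],[233,98],[232,199],[128,198]): print(P(onz(t,*c,z)))
print('spindle',P(onz(t,391.6,177.8,.10)),'pointer tip',P(onz(t,398,166.5,.078)))
print('valve',[P(onz(t,*c,.07)) for c in([363,156],[413,152.5],[417,204],[366,208])])
# side: spindle tip
print('side spindle',P(onz(s,362+(570-400)/8,228+(430-296)/8,.10)),'pt',P(onz(s,362+(692-400)/8,228+(487-296)/8,.078)))
print('nose',P(onz(t,297,205.4,.011)),'skirt c',P(onz(t,280+181/8,195+163/8,.024)))
print('side skirt c',P(onz(s,280+180/8,195+(493-296)/8,.024)))
print(two(t,(391.6,177.8),s,(362+170/8,228+134/8)))
E
```

```text
pivot [0.6188 0.304  0.205 ] pegtop [0.5736 0.2383 0.252 ] barend [0.5557 0.2122 0.203 ]
top [ 135    0   82   38 2444] [174.8609  15.5336] ((175.5, 18.5), (37.0, 81.0), 90.0) [[135.0, 0.0], [216.0, 0.0], [216.0, 37.0], [135.0, 37.0]]
top [ 448   66  106   54 5442] [500.1259  92.8078] ((500.397216796875, 92.73119354248047), (52.58309555053711, 104.5925064086914), 89.06080627441406) [[447.70001220703125, 67.30000305175781], [552.2999877929688, 65.5999984741211], [553.0999755859375, 118.19999694824219], [448.5, 119.9000015258789]]
top [ 128   97  105  110 9764] [179.8972 148.3165] ((179.73184204101562, 151.1903076171875), (102.12252807617188, 110.35652160644531), 1.5074357986450195) [[127.19999694824219, 205.0], [130.10000610351562, 94.69999694824219], [232.1999969482422, 97.4000015258789], [229.3000030517578, 207.6999969482422]]
top [  40  109   41   41 1354] [ 60.0583 129.0524] ((60.0, 129.0), (40.0, 40.0), 90.0) [[40.0, 109.0], [80.0, 109.0], [80.0, 149.0], [40.0, 149.0]]
top [278 151  13  14 137] [284.1825 157.4015] ((284.2500305175781, 157.25001525878906), (12.020814895629883, 12.
[... 5209 characters left out ...]
5  28  26 558] [401.4749 347.1864] ((401.5, 347.5), (25.0, 27.0), 90.0) [[388.0, 335.0], [415.0, 335.0], [415.0, 360.0], [388.0, 360.0]]
[0.7931 0.4363 0.19  ]
[0.7883 0.1673 0.19  ]
[0.5236 0.1667 0.19  ]
[0.5292 0.4346 0.19  ]
spindle [ 0.587  -0.2523  0.1   ] pointer tip [ 0.6222 -0.2743  0.078 ]
valve [array([ 0.6552, -0.1774,  0.07  ]), array([ 0.6633, -0.319 ,  0.07  ]), array([ 0.5166, -0.3257,  0.07  ]), array([ 0.507, -0.183,  0.07 ])]
side spindle [ 0.5875 -0.2514  0.1   ] pt [ 0.621  -0.2762  0.078 ]
nose [0.5218 0.0156 0.011 ] skirt c [ 0.4912 -0.0018  0.024 ]
side skirt c [ 0.4927 -0.0006  0.024 ]
(array([ 0.58674756, -0.25215278,  0.10119015]), np.float64(7.45102164871253e-05))
```

```bash
python3 - <<'E'
from h import *
from scipy.spatial.transform import Rotation as R
t=load('top0.png');s=load('side0.png')
for P in([.619,.304,.205],[.5736,.2383,.252],[.5736,.2383,.205],[.5557,.2122,.203]): print(P,proj(s,P),proj(t,P))
im=s['img'][:,:,::-1][85:145,250:330]
cv2.imwrite('pics/cropC.png',np.vstack([cv2.resize(im,(800,600),interpolation=cv2.INTER_CUBIC)]))
st=ctrl.get_state(); print(R.from_rotvec(st['tool_rot']).as_matrix().round(3))
# plan vector
M=R.from_rotvec(st['tool_rot']).as_matrix()
print(M.T@(np.array([.5736,.2383,.30])-st['position'])*1000)
E
```

```text
[0.619, 0.304, 0.205] [289.83825348 110.2453702 ] [177.28392056 161.62074328]
[0.5736, 0.2383, 0.252] [286.4617222  109.47627295] [196.69029031 176.00643848]
[0.5736, 0.2383, 0.205] [286.95930965 122.90364498] [202.63474171 178.99081732]
[0.5557, 0.2122, 0.203] [285.80066307 128.81851285] [213.00955804 186.00134908]
[[ 0.425 -0.001 -0.905]
 [ 0.905 -0.002  0.425]
 [-0.002 -1.    -0.   ]]
[-190.23514921  -78.05249256 -417.97999449]
```

View pics/cropC.png

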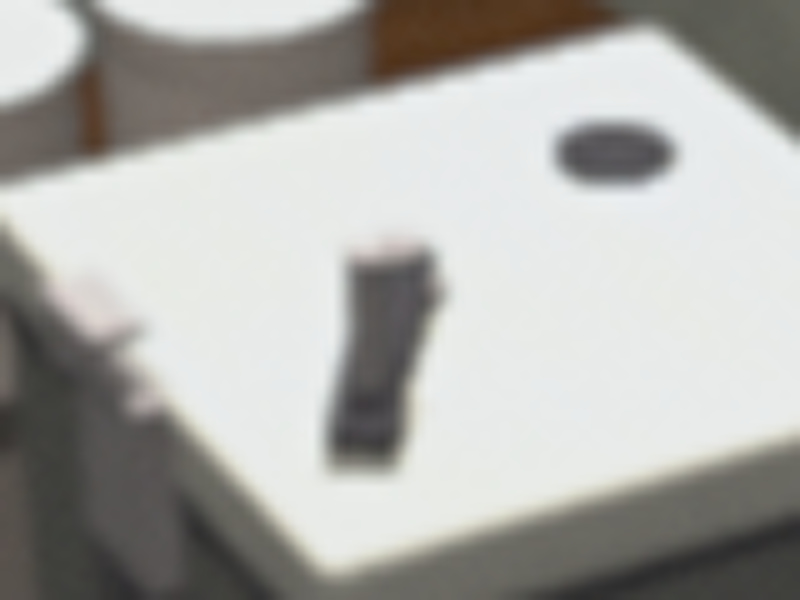

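The side view agrees: the peg top and pivot project onto the dark bar within a pixel. Moving to above the peg.

>>> drive_tool:
  increments: "0 -40 0 0 0; 0 -38 0 0 0; -16 0 -35 0 0; -16 0 -35 0 0; -16 0 -35 0 0; -16 0 -35 0 0; -16 0 -35 0 0; -16 0 -35 0 0; -16 0 -35 0 0; -16 0 -35 0 0; -16 0 -35 0 0; -16 0 -35 0 0; -16 0 -35 0 0; -14 0 -33 0 0"

```text
time: 1.85
position: [0.5744, 0.2375, 0.3001]
tool_rot: [-1.386, -0.879, 0.881]
ft_force: [0.7, -0.4, -0.4]
grip_width: 1.001
```

>>> drive_tool:
  increments: "0 0 0 -10 0; 0 0 0 -10 0; 0 0 0 -10 0; 0 0 0 -10 0; 0 0 0 -10 0; 0 0 0 -10 0; 0 0 0 -10 0; 0 0 0 -10 0; 0 0 0 0 0"

```text
time: 2.98
position: [0.5737, 0.2387, 0.3001]
tool_rot: [-0.593, -1.869, 1.87]
ft_force: [-0.2, 0.1, -0.4]
grip_width: 0.998
```

```bash
cat >> h.py <<'E'
from scipy.spatial.transform import Rotation as R
def rel(P):
    st=ctrl.get_state();M=R.from_rotvec(st['tool_rot']).as_matrix()
    print('pos',st['position'].round(4),'xang',np.degrees(np.arctan2(M[1,0],M[0,0])).round(2),'yz',M[2].round(3),'F',st['ft_force'].round(2),'w',round(st['grip_width'],3),'j7',st['joint_positions'][6].round(2),'t',st['time'])
    if P is not None: print('delta tool mm',(M.T@(np.array(P)-st['position'])*1000).round(1))
E
python3 -c "
from h import *
rel([.5736,.2383,.222])"
```

```text
pos [0.5737 0.2387 0.3001] xang 144.75 yz [ 0.001 -1.     0.001] F [-0.2   0.09 -0.41] w 0.998 j7 2.1 t 2.975
delta tool mm [-0.2 78.1  0.3]
```

>>> drive_tool:
  increments: "0 20 0 0 0; 0 20 0 0 0; 0 20 0 0 0; 0 18 0 0 0; 0 0 0 0 0; 0 0 0 0 200; 0 0 0 0 255; 0 0 0 0 255; 0 0 0 0 255; 0 0 0 0 255; 0 0 0 0 255"
  squeeze: 12

```text
time: 4.35
position: [0.5738, 0.2388, 0.2226]
tool_rot: [-0.592, -1.871, 1.871]
ft_force: [0.4, -0.4, -0.8]
grip_width: 0.403
```

```bash
python3 -c "
from h import *
rel(None)
M=R.from_rotvec(ctrl.get_state()['tool_rot']).as_matrix();print(M.round(2))
d=snap('side','s1.png');im=d['img'][:,:,::-1][60:160,220:350];cv2.imwrite('pics/s1c.png',cv2.resize(im,(780,600)))"
```

```text
pos [0.5738 0.2388 0.2226] xang 144.86 yz [-0. -1. -0.] F [ 0.38 -0.4  -0.76] w 0.403 j7 2.11 t 4.35
[[-0.82  0.   -0.58]
 [ 0.58  0.   -0.82]
 [-0.   -1.   -0.  ]]
```

View pics/s1c.png

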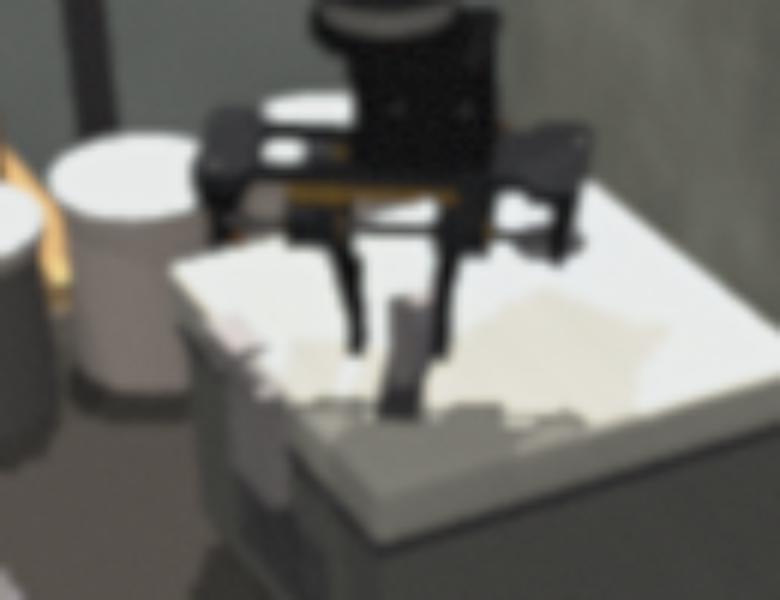

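The fingers straddle the peg and are still closing.

>>> drive_tool:
  increments: "0 0 0 0 255; 0 0 0 0 255; 0 0 0 0 255; 0 0 0 0 255; 0 0 0 0 255; 0 0 0 0 255"

```text
time: 5.15
position: [0.5738, 0.2388, 0.2225]
tool_rot: [-0.592, -1.871, 1.871]
ft_force: [-0.9, -0.7, -0.2]
grip_width: 0.157
```

Gripped: the opening is 13.7 mm, which matches the peg. Now the arc around the pivot.

>>> drive_tool:
  increments: "7 0 -0.3 5 255; 7 0 -0.3 5 255; 7 0 -0.3 5 255; 7 0 -0.3 5 255; 7 0 -0.3 5 255; 7 0 -0.3 5 255; 0 0 0 0 255"

```text
time: 6.02
position: [0.5463, 0.2711, 0.2226]
tool_rot: [-0.969, -1.521, 1.523]
ft_force: [-2.8, 0.2, 1.8]
grip_width: 0.154
```

```bash
python3 -c "
from h import *
rel([.619-.08,.303,.222]);p=ctrl.get_state()['position'];v=np.array([.619,.303])-p[:2];print(np.hypot(*v),np.degrees(np.arctan2(v[1],v[0])))"
```

```text
pos [0.5463 0.2711 0.2226] xang 114.97 yz [ 0.    -1.     0.001] F [-2.81  0.22  1.77] w 0.154 j7 1.52 t 6.025
delta tool mm [31.9  0.6 -6.9]
0.07940855865073093 23.648631560115142
```

>>> drive_tool:
  increments: "7 0 -0.3 5 255; 7 0 -0.3 5 255; 7 0 -0.3 5 255; 7 0 -0.3 5 255; 5.5 0 0 4 255; 3 0 0 0 255; 0 0 0 0 255; 0 0 0 0 255"

```text
time: 7.02
position: [0.5386, 0.3061, 0.2225]
tool_rot: [-1.199, -1.22, 1.223]
ft_force: [-5.4, -2.0, 2.0]
grip_width: 0.156
```

```bash
python3 -c "
from h import *
rel([.619-.08,.303,.222]);p=ctrl.get_state()['position'];v=np.array([.619,.303])-p[:2];print(np.hypot(*v),np.degrees(np.arctan2(v[1],v[0])))
d=snap('top','t1.png');cv2.imwrite('pics/t1c.png',cv2.resize(d['img'][90:220,110:260,::-1],(750,600)))"
```

```text
pos [0.5386 0.3061 0.2225] xang 91.0 yz [-0.    -1.     0.002] F [-5.42 -1.97  2.02] w 0.156 j7 1.05 t 7.025
delta tool mm [-3.1  0.5 -0.4]
0.08048571919621074 -2.1973201875501474
```

View pics/t1c.png

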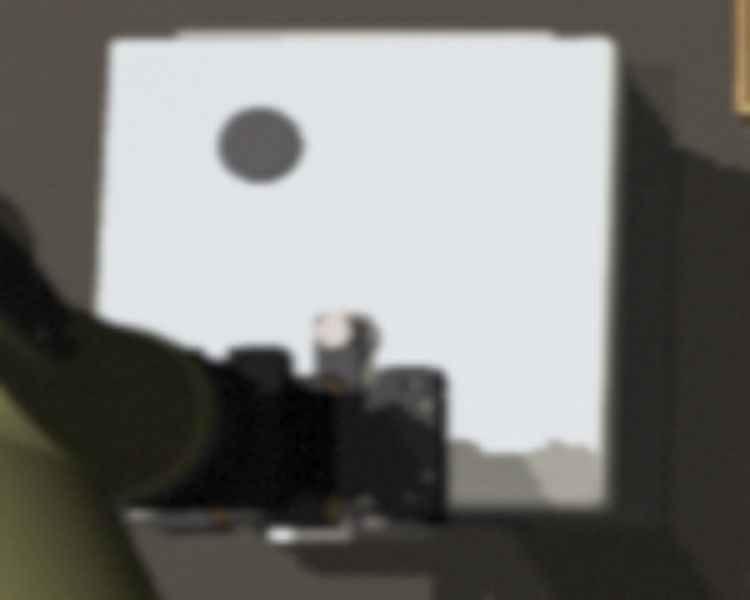

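The gripper hides the catch, so I push on until the side force shows the stop.

>>> drive_tool:
  increments: "2 0 0 0 255; 2 0 0 0 255; 0 0 0 0 255; 0 0 0 0 255"

```text
time: 7.58
position: [0.5387, 0.3072, 0.2225]
tool_rot: [-1.203, -1.216, 1.225]
ft_force: [-6.9, -5.3, 4.8]
grip_width: 0.151
```

>>> drive_tool:
  increments: "2 0 0 0 255; 2 0 0 0 255; 0 0 0 0 255; 0 0 0 0 255"

```text
time: 8.07
position: [0.5387, 0.3073, 0.2224]
tool_rot: [-1.207, -1.21, 1.228]
ft_force: [-9.1, -12.4, 7.4]
grip_width: 0.16
```

Firm against the stop: y stays at 0.307 while the force rises to 12 N. I ease off, open, and rise.

>>> drive_tool:
  increments: "-3 0 0 0 255; -3 0 0 0 255; 0 0 0 0 0; 0 0 0 0 0; 0 0 0 0 0; 0 0 0 0 0; 0 0 0 0 0; 0 0 0 0 0; 0 -30 0 0 0; 0 -40 0 0 0; 0 -30 0 0 0; 0 0 0 0 0"

```text
time: 9.57
position: [0.5406, 0.3088, 0.3257]
tool_rot: [-1.203, -1.225, 1.216]
ft_force: [0.8, -0.2, -0.6]
grip_width: 0.995
```

>>> drive_tool:
  increments: "-40 0 0 0 0; -40 0 0 0 0; -40 0 0 0 0; -40 0 0 0 0; -40 0 0 0 0; -20 0 0 0 0; 0 0 0 0 0; 0 0 0 0 0"

```text
time: 10.58
position: [0.5425, 0.0905, 0.3221]
tool_rot: [-1.2, -1.222, 1.222]
ft_force: [-0.5, 0.3, 0.0]
grip_width: 1.002
```

```bash
python3 -c "
from h import *
rel(None)
d=snap('top','t2.png');e=snap('side','s2.png');cv2.imwrite('pics/t2c.png',np.hstack([cv2.resize(d['img'][90:220,110:240,::-1],(400,400)),cv2.resize(e['img'][80:180,240:340,::-1],(400,400))]))"
```

```text
pos [0.5425 0.0905 0.3221] xang 91.01 yz [ 0.001 -1.     0.001] F [-0.47  0.33  0.03] w 1.002 j7 1.39 t 10.575
```

View pics/t2c.png

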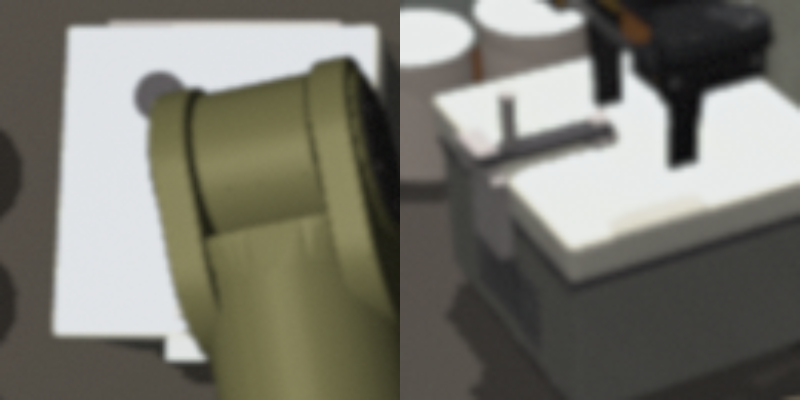

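View pics/t2.png

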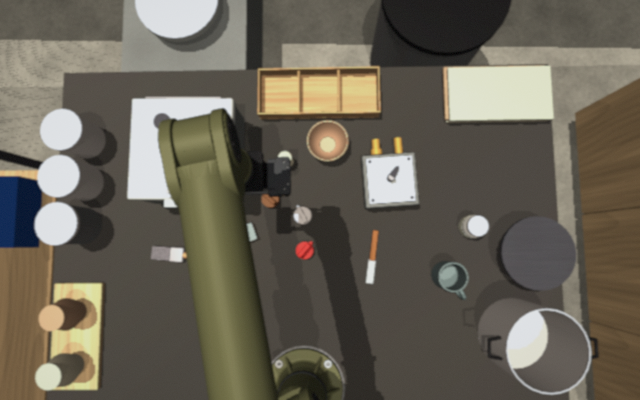

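The side view shows the bar lying straight to the front and into its catch. Refining knob and pointer measurements.

```bash
python3 - <<'E'
from h import *
t=load('top0.png');s=load('side0.png')
P=lambda x:np.round(x,4)
a=onz(s,293.5,221.65,.05);b=onz(s,305.4,208.5,.05);print('bar side',P(a),P(b),P((a+b)/2),np.degrees(np.arctan2(*(b-a)[1::-1])),np.linalg.norm(b-a))
# skirt in top
h=cv2.cvtColor(t['img'],cv2.COLOR_RGB2HSV);g=cv2.cvtColor(t['img'],cv2.COLOR_RGB2GRAY)
m=(g>120).astype('uint8');m[:, :290]=0;m[:,315:]=0;m[:203]=0;m[228:]=0
c=max(cv2.findContours(m,0,cv2.CHAIN_APPROX_NONE)[0],key=len);ys,xs=np.nonzero(m)
print(xs.mean(),ys.mean(),cv2.minEnclosingCircle(c),cv2.fitEllipse(c))
print(P(onz(t,xs.mean(),ys.mean(),.024)), P(onz(t,*cv2.fitEllipse(c)[0],.024)))
n=onz(t,297,205.4,.011);
for cc in([.492,-.001],[.4912,-.0018]): v=n[:2]-cc;print(np.degrees(np.arctan2(v[1],v[0])),np.hypot(*v))
# pointer dark mask, on plate z=.078 top view
m=((g<130)).astype('uint8');roi=np.zeros_like(m);roi[160:186,384:404]=m[160:186,384:404]
ys,xs=np.nonzero(roi);pts=np.array([onz(t,x,y,.078)[:2] for x,y in zip(xs,ys)]);mu=pts.mean(0);w,V=np.linalg.eigh(np.cov(pts.T));v=V[:,1]
print('pointer',len(xs),mu,np.degrees(np.arctan2(v[1],v[0])))
rel([.492,-.001,.15])
E
```

```text
bar side [ 0.4534 -0.0182  0.05  ] [0.5104 0.0128 0.05  ] [ 0.4819 -0.0027  0.05  ] 28.5665638161953 0.0649200506550978
301.8791208791209 214.43223443223442 ((301.4368896484375, 213.99029541015625), 10.02563762664795) ((301.8639221191406, 214.42941284179688), (17.608278274536133, 18.27210807800293), 144.7249298095703)
[4.94e-01 4.00e-04 2.40e-02] [4.94e-01 4.00e-04 2.40e-02]
29.126050824021814 0.03415766024895626
29.629088063812464 0.03524724560653074
pointer 54 [ 0.60362537 -0.26089712] 147.8746904611139
pos [0.5426 0.0904 0.3222] xang 91.04 yz [ 0. -1.  0.] F [ 0.13 -0.1  -0.38] w 1.002 j7 1.39 t 10.675
delta tool mm [-90.6 172.2  52.2]
```

>>> drive_tool:
  increments: "-30 0 17 0 0; -30 0 17 0 0; -30.5 0 17.7 0 0; 0 40 0 -9.5 0; 0 50 0 -9.5 0; 0 50 0 -9.3 0; 0 32 0 0 0; 0 40 0 0 0; 0 40 0 0 0; 0 0 0 0 0; 0 0 0 0 0"

```text
time: 12.05
position: [0.4936, -0.0024, 0.0719]
tool_rot: [-0.925, -1.575, 1.574]
ft_force: [0.1, -0.6, 0.4]
grip_width: 0.998
```

```bash
python3 -c "
from h import *
rel([.4925,-.001,.0275])
d=snap('top','t3.png');e=snap('side','s3.png');cv2.imwrite('pics/t3c.png',np.hstack([cv2.resize(d['img'][175:255,260:340,::-1],(400,400)),cv2.resize(e['img'][165:265,250:350,::-1],(400,400))]))"
```

```text
pos [ 0.4936 -0.0024  0.0719] xang 119.22 yz [-0.001 -1.    -0.002] F [ 0.13 -0.62  0.36] w 0.998 j7 2.08 t 12.05
delta tool mm [ 1.8 44.4  0.3]
```

View pics/t3c.png

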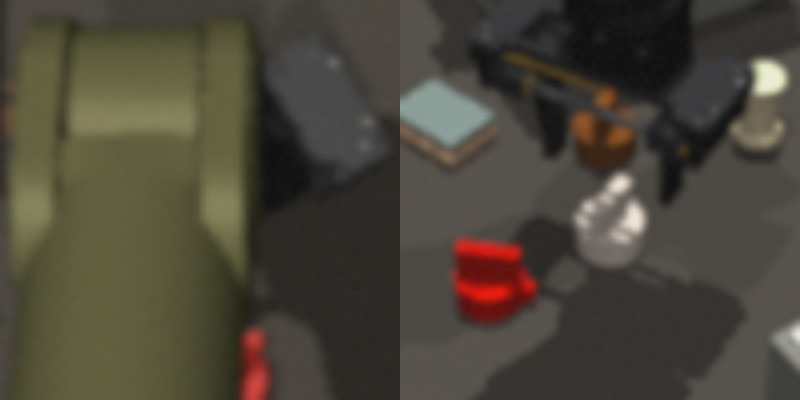

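>>> drive_tool:
  increments: "1.8 15 0 0 0; 0 15 0 0 0; 0 14 0 0 0; 0 0 0 0 0; 0 0 0 0 255; 0 0 0 0 255; 0 0 0 0 255; 0 0 0 0 255; 0 0 0 0 255; 0 0 0 0 255; 0 0 0 0 255; 0 0 0 0 255; 0 0 0 0 255; 0 0 0 0 255; 0 0 0 0 255; 0 0 0 0 255; 0 0 0 0 255; 0 0 0 0 255"
  squeeze: 25

```text
time: 14.4
position: [0.4916, -0.0015, 0.0266]
tool_rot: [-0.924, -1.573, 1.573]
ft_force: [-0.3, 0.1, 0.3]
grip_width: 0.14
```

```bash
python3 -c "
from h import *
rel([.4925,-.001,.0275])
e=snap('side','s4.png');cv2.imwrite('pics/t4c.png',cv2.resize(e['img'][165:265,250:350,::-1],(600,600)))"
```

```text
pos [ 0.4916 -0.0015  0.0266] xang 119.16 yz [ 0. -1. -0.] F [-0.26  0.1   0.31] w 0.14 j7 2.1 t 14.4
delta tool mm [-0.  -0.9 -1. ]
```

View pics/t4c.png

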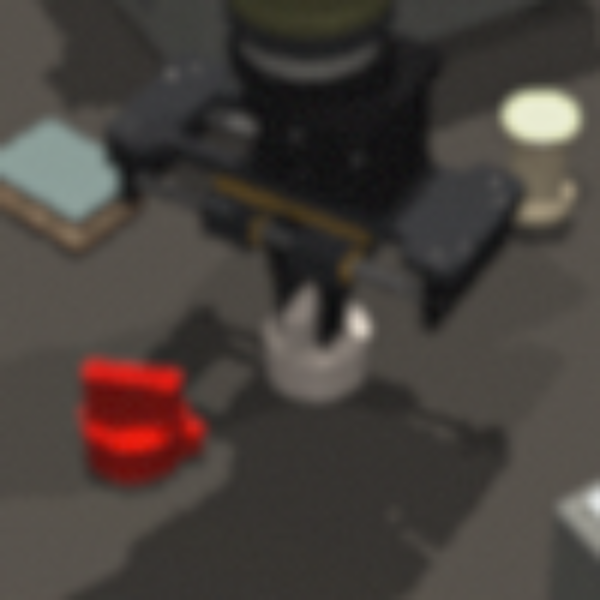

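Gripped at 12.2 mm opening, which matches the bar thickness. Lift, carry, turn.

>>> drive_tool:
  increments: "0 -15 0 0 255; 0 -40 0 0 255; 0 -45 0 0 255; 0 -40 0 0 255; 0 0 0 0 255; -33 0 4.9 0 255; -33 0 4.9 0 255; -33 0 4.9 0 255; -33 0 4.9 0 255; -33 0 4.9 0 255; -33 0 4.9 0 255; -33 0 4.9 0 255; -33 0 4.9 0 255; 0 0 0 0 255"

```text
time: 16.2
position: [0.5849, -0.2544, 0.1656]
tool_rot: [-0.926, -1.568, 1.573]
ft_force: [-0.6, 0.5, -0.7]
grip_width: 0.135
```

>>> drive_tool:
  increments: "0 0 0 9 255; 0 0 0 9 255; 0 0 0 9 255; 0 0 0 9 255; 0 0 0 9 255; 0 0 0 9 255; 0 0 0 8.2 255; 0 0 0 0 255; 0 0 0 0 255"

```text
time: 17.32
position: [0.5858, -0.2502, 0.1663]
tool_rot: [-1.426, -0.777, 0.777]
ft_force: [0.0, 0.8, -0.2]
grip_width: 0.137
```

```bash
python3 -c "
from h import *
rel([.5862,-.2515,.13])
d=snap('top','t5.png');e=snap('side','s5.png');cv2.imwrite('pics/t5c.png',np.hstack([cv2.resize(d['img'][140:220,350:430,::-1],(400,400)),cv2.resize(e['img'][190:290,330:430,::-1],(400,400))]));cv2.imwrite('pics/t5d.png',cv2.resize(e['img'][210:275,350:415,::-1],(600,600),interpolation=cv2.INTER_CUBIC))"
```

```text
pos [ 0.5858 -0.2502  0.1663] xang 57.14 yz [ 0.    -1.     0.001] F [ 0.02  0.75 -0.22] w 0.137 j7 1.56 t 17.325
delta tool mm [-0.9 36.3 -1. ]
```

View pics/t5c.png

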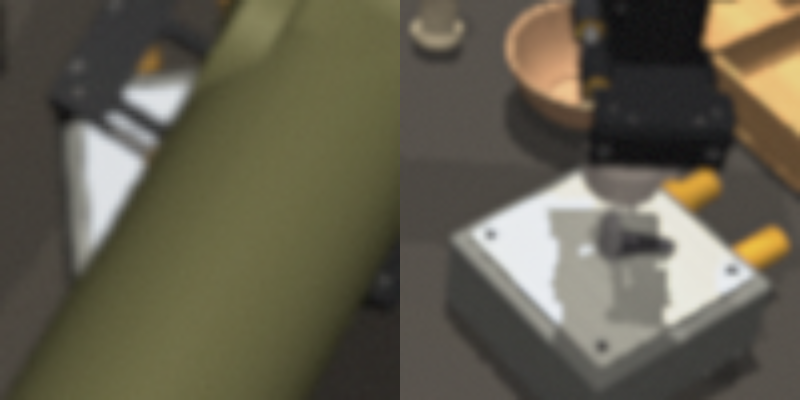

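View pics/t5d.png

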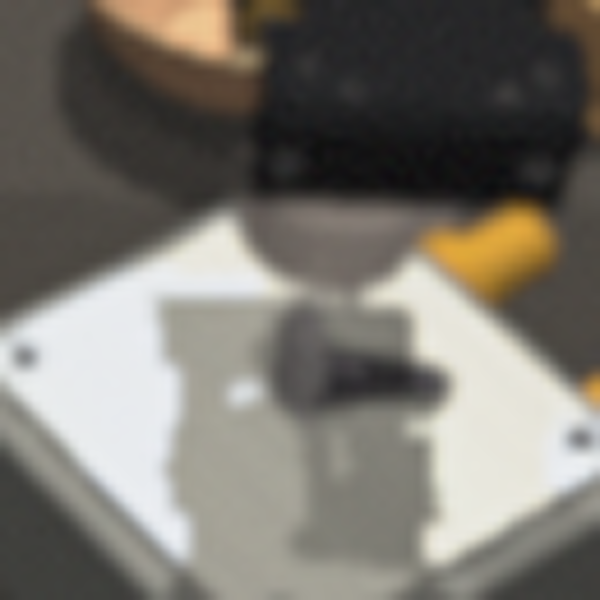

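View pics/t5.png

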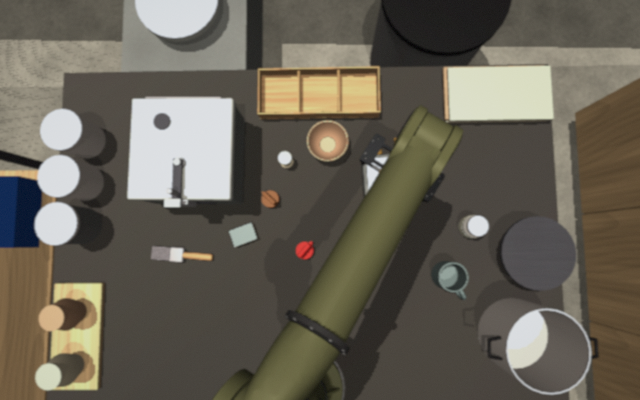

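In the top view the latch bar runs straight into the catch (177,160–205), so it is closed. I check the knob's underside circle against a prediction in the side view.

```bash
python3 - <<'E'
from h import *
e=load('s5.png')
P=ctrl.get_state()['position']; 
for off in(-2,0,1,2,4):
    th=np.radians(57.14-90);c=P[:2]+off/1000*np.array([np.cos(th),np.sin(th)])
    pts=np.array([proj(e,[c[0]+.025*np.cos(a),c[1]+.025*np.sin(a),P[2]-.0266]) for a in np.linspace(0,6.28,200)])
    print(off,'left',pts[pts[:,0].argmin()].round(1),'low',pts[pts[:,1].argmax()].round(1),'right',pts[pts[:,0].argmax()].round(1))
g=cv2.cvtColor(e['img'],cv2.COLOR_RGB2GRAY)
print(g[230:246,372:400:1][::2])
E
```

```text
-2 left [373.6 233. ] low [385.3 241.4] right [393.9 235.2]
0 left [374.4 233.1] low [386.1 241.4] right [394.7 235.2]
1 left [374.8 233.1] low [386.5 241.4] right [395.1 235.2]
2 left [375.2 233.1] low [386.9 241.4] right [395.5 235.2]
4 left [376.  233.1] low [387.7 241.5] right [396.3 235.3]
[[ 50  51  56  59  56  43  33  32  37  37  35  32  33  34  29  28  27  27
   25  28  25  23  21  20  22  23  22  18]
 [ 76  96 108 106  94  86  83  86  93  99 102 105 104 102  97  94  95  94
   93  92  88  84  80  74  74  72  71  62]
 [175 202 209 177 128  98  95  98 103 106 113 117 119 122 123 122 124 124
  123 121 117 112 108 108 112 118 114 103]
 [230 231 230 221 176 126 101  98 100 102 104 105 107 109 109 109 109 108
  107 106 103 105 114 131 146 158 165 165]
 [231 230 231 230 226 202 160 124 106 101 104 106 111 110 108 108 107 107
  104 104 116 150 185 192 175 163 164 166]
 [234 234 233 234 235 234 228 210 184 160 144 130 122 118 114 110 112 127
  143 166 193 219 229 230 226 211 182 159]
 [187 186 186 187 187 187 186 183 176 159 142 136 143 146 150 139 145 176
  199 210 213 218 224 228 229 230 227 217]
 [159 160 161 162 162 163 157 142 119 101  95  98 107 120 128 128 125 127
  128 127 126 135 172 217 228 228 229 229]]
```

```bash
python3 - <<'E'
from h import *
e=load('s5.png');P=ctrl.get_state()['position'];th=np.radians(57.14-90)
for zo in(.0266,.0275):
  for off in(0,1,3,5):
    c=P[:2]+off/1000*np.array([np.cos(th),np.sin(th)])
    pts=np.array([proj(e,[c[0]+.025*np.cos(a),c[1]+.025*np.sin(a),P[2]-zo]) for a in np.linspace(0,6.28,2000)])
    for r in(236,238): 
        q=pts[abs(pts[:,1]-r)<.1];print(zo,off,r,q[:,0].min().round(1),q[:,0].max().round(1))
print(proj(e,[.587,-.252,.1]))
E
```

```text
0.0266 0 236 375.2 394.6
0.0266 0 238 376.7 393.9
0.0266 1 236 375.6 395.0
0.0266 1 238 377.1 394.3
0.0266 3 236 376.4 395.9
0.0266 3 238 377.9 395.1
0.0266 5 236 377.2 396.7
0.0266 5 238 378.7 396.0
0.0275 0 236 375.0 394.6
0.0275 0 238 376.4 394.0
0.0275 1 236 375.4 395.0
0.0275 1 238 376.8 394.4
0.0275 3 236 376.2 395.8
0.0275 3 238 377.6 395.2
0.0275 5 236 377.0 396.6
0.0275 5 238 378.4 396.0
[383.24880772 244.98890433]
```

Observed midpoint agrees with the assumed offset (about 0–1 mm). Centre and descend to just above the spindle.

>>> drive_tool:
  increments: "-0.9 15 -0.8 0 255; 0 15 0 0 255; 0 4 0 0 255; 0 0 0 0 255; 0 0 0 0 255"
  squeeze: 40

```text
time: 18.05
position: [0.5864, -0.2525, 0.1329]
tool_rot: [-1.429, -0.775, 0.775]
ft_force: [-0.5, -0.7, -0.1]
grip_width: 0.134
```

>>> drive_tool:
  increments: "0 3 0 0 255; 0 3 0 0 255; 0 3 0 0 255; 0 0 0 0 255; 0 0 0 0 255"

```text
time: 18.68
position: [0.5862, -0.2522, 0.1235]
tool_rot: [-1.428, -0.775, 0.775]
ft_force: [-0.3, -0.4, -0.8]
grip_width: 0.133
```

```bash
python3 -c "
from h import *
rel([.5862,-.2515,.1006])"
```

```text
pos [ 0.5862 -0.2522  0.1235] xang 56.97 yz [ 0. -1.  0.] F [-0.28 -0.43 -0.82] w 0.133 j7 1.58 t 18.675
delta tool mm [ 0.5 22.9  0.4]
```

>>> drive_tool:
  increments: "0 2 0 0 255; 0 2 0 0 255; 0 2 0 0 255; 0 2 0 0 255; 0 2 0 0 255; 0 0 0 0 255; 0 0 0 0 255"

```text
time: 19.55
position: [0.5873, -0.2508, 0.1134]
tool_rot: [-1.427, -0.778, 0.774]
ft_force: [4.2, 4.0, 1.9]
grip_width: 0.135
```

The knob is 13 mm on with 6 N of side force, so I shift 1.5 mm with it and continue.

>>> drive_tool:
  increments: "1.5 0 -0.3 0 255; 0 0 0 0 255; 0 2 0 0 255; 0 2 0 0 255; 0 2 0 0 255; 0 0 0 0 255; 0 0 0 0 255"

```text
time: 20.42
position: [0.5876, -0.2508, 0.1074]
tool_rot: [-1.428, -0.776, 0.774]
ft_force: [3.7, 4.1, 0.6]
grip_width: 0.134
```

>>> drive_tool:
  increments: "1.5 0 -0.3 0 255; 0 2 0 0 255; 0 2 0 0 255; 0 0 0 0 255; 0 0 0 0 255"

```text
time: 21.05
position: [0.5879, -0.2507, 0.1037]
tool_rot: [-1.429, -0.774, 0.775]
ft_force: [0.4, 2.2, 3.6]
grip_width: 0.131
```

>>> drive_tool:
  increments: "0 2 0 0 255; 0 2 0 0 255; 0 0 0 0 255; 0 0 0 0 255"

```text
time: 21.55
position: [0.5879, -0.2508, 0.1005]
tool_rot: [-1.428, -0.774, 0.775]
ft_force: [-1.9, 2.0, 9.6]
grip_width: 0.135
```

>>> drive_tool:
  increments: "0 2 0 0 255; 0 0 0 0 255; 0 2 0 0 255; 0 0 0 0 255; 0 0 0 0 255"

```text
time: 22.18
position: [0.5882, -0.2509, 0.1002]
tool_rot: [-1.428, -0.776, 0.773]
ft_force: [-9.1, 5.5, 27.9]
grip_width: 0.138
```

```bash
python3 -c "
from h import *
rel(None)
e=snap('side','s6.png');cv2.imwrite('pics/t6.png',cv2.resize(e['img'][205:280,345:420,::-1],(600,600),interpolation=cv2.INTER_CUBIC))"
```

```text
pos [ 0.5882 -0.2509  0.1002] xang 56.93 yz [ 0.002 -1.    -0.   ] F [-9.12  5.5  27.89] w 0.138 j7 1.59 t 22.175
```

View pics/t6.png

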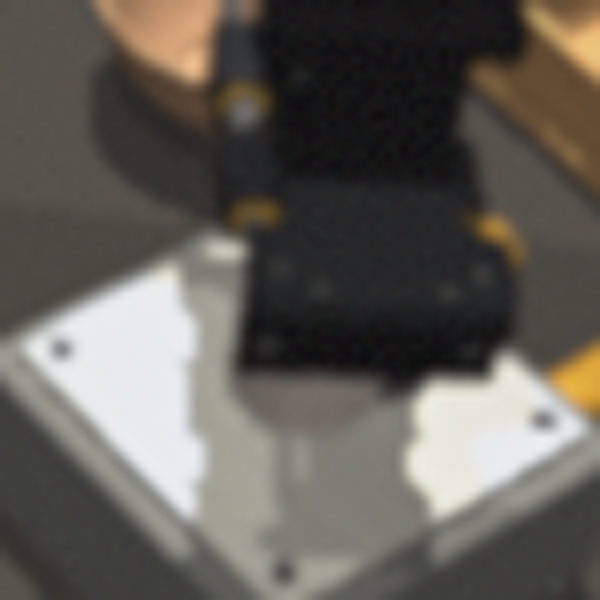

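Hard stop confirmed: 4 mm more commanded gave 0.3 mm of motion while the force rose from 10 to 28 N. TCP z = 0.1002, against 0.1006 predicted for fully pressed. I ease the push slightly and hold.

>>> drive_tool:
  increments: "0 -1.5 0 0 255; 0 0 0 0 255; 0 0 0 0 255; 0 0 0 0 255; 0 0 0 0 255; 0 0 0 0 255; 0 0 0 0 255; 0 0 0 0 255"

```text
time: 23.22
position: [0.5881, -0.2508, 0.1004]
tool_rot: [-1.428, -0.775, 0.774]
ft_force: [-6.2, 4.4, 20.5]
grip_width: 0.131
```

```bash
python3 -c "
from h import *
rel(None)
d=snap('top','t7.png');cv2.imwrite('pics/t7c.png',cv2.resize(d['img'][90:290,110:490,::-1],(760,400)))"
```

```text
pos [ 0.5881 -0.2508  0.1004] xang 56.93 yz [ 0.001 -1.    -0.   ] F [-6.2   4.39 20.46] w 0.131 j7 1.59 t 23.225
```

View pics/t7c.png

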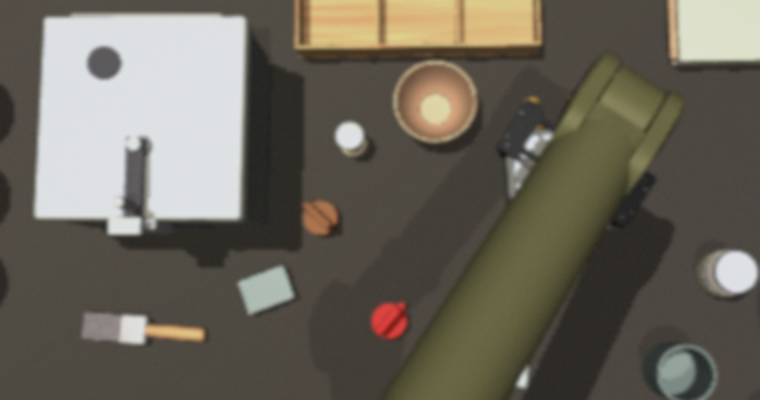

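```bash
python3 -c "
from h import *
d=load('t7.png');cv2.imwrite('pics/t7d.png',cv2.resize(d['img'][150:215,150:215,::-1],(600,600),interpolation=cv2.INTER_CUBIC))
p=onz(d,172,191.5,.252);v=np.array([.619,.303])-p[:2];print(p,np.hypot(*v),np.arctan2(v[1],v[0]))"
```

```text
[0.53662862 0.29745998 0.252     ] 0.08255747059760948 0.06715546177870053
```

View pics/t7d.png

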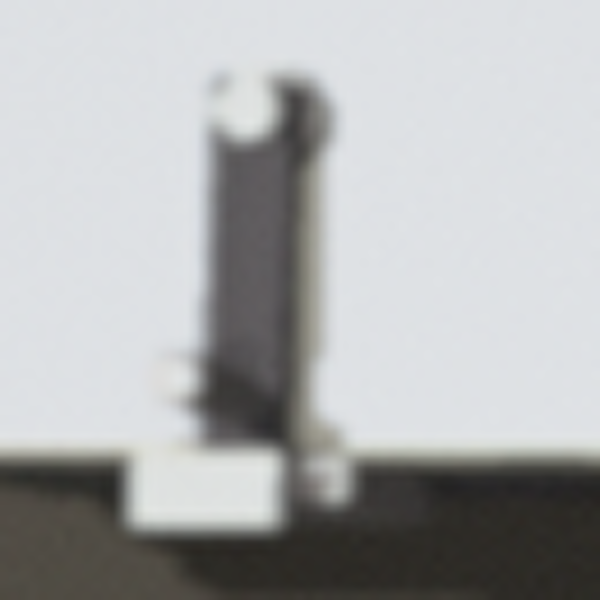

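Refined crop: peg top at about (169.5,191), bar parallel to the kiln's side edges, its end under the catch's roof. The latch is closed, so I hand in.

```bash
python3 -c "
from h import *
p=onz(load('t7.png'),169.5,191.2,.252);v=np.array([.619,.303])-p[:2];print(np.hypot(*v),np.arctan2(v[1],v[0]))
rel(None)
print(workorder.close_job())"
```

```text
0.08157278422611007 -0.006833261355847682
pos [ 0.588  -0.2508  0.1003] xang 56.93 yz [ 0.001 -1.    -0.   ] F [-5.77  4.16 21.02] w 0.136 j7 1.59 t 23.275
the job is handed in; nothing more can be done
None
```

The latch is closed and the white knob is on the spindle, held pressed in by the gripper. I handed the job in at 23.3 s; it gives no verdict, so this rests on my own checks.

- **Latch:** I swung it by its peg until it met the stop, where the force rose to 12 N with no more motion. From the last top picture I measured its angle as about -0.01 rad. My first, cruder pixel reading gave 0.067 rad. A close crop showed that reading was about 2.5 pixels off, and that the bar lies straight under the catch's roof.
- **Knob:** I turned it to match the pointer and slid it on. About 6 N of side force came up part-way down, so I shifted 3 mm across in two steps.
- **Press:** It reached a hard stop with the TCP at z = 0.1003 m, against 0.1006 m predicted for fully pressed. It is held there with about 21 N down and a 40 N grip setting, with about 7 N of side force remaining.
- **Nose and fit:** The gripper hid the nose and pointer plate at the end. That the nose is over the plate, and that the knob is centred, is inferred from the tool's angle, its position and the depth reached.
- **Other things:** None had visibly moved in the last top picture. The arm hid the scraper almost entirely, so I did not confirm that one.

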